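# Scan the medium tin behind the flip-down panel

## Robot

A 6-joint arm with a two-finger parallel gripper is mounted at the origin on the work surface. World frame = base frame: x ahead of the robot, y to its left, z up, the work surface at z = 0. Lengths are in mm, angles in rad, forces in N, time in s.
With the tool pointing down it reaches from about 400 to 925 mm from the base axis. Payload 12.5 kg.
Tool frame: the origin (TCP) lies at the very end of the fingers, on their centre line; the grasp point (between the pads) lies behind it (env.grip_depth is the z of the grasp point in the tool frame, in mm); z points along the fingers, y is the line along which they close (so a half turn about z gives the same grasp; the last joint's range is limited). The gripper opens to 95 mm and grips with 3 to 60 N. Pads are 20 mm wide; open, the fingers measure 119 mm over their backs; the gripper's body (75 mm by 180 mm) begins 59 mm behind the grasp point.
Start: joints at [1.112, 0.491, 1.559, -0, 1.092, -0.106], TCP at [215.94, 586.533, 175.261] pointing down, gripper open.
Joint ranges: [-3.1, 3.1], [-0.84, 2.19], [0.05, 2.79], [-1.13, 4.28], [0.06, 2.93], [-2.69, 2.69]. Speed limits (rad/s): [2.22, 2.22, 2.79, 3.14, 3.14, 3.14].

## Interface

Orientations are given as [roll, pitch, yaw] about the fixed x, y, z axes, in that order (R = Rz(yaw) Ry(pitch) Rx(roll)).
In Python, from cell import env, optics gives the robot as it stands.
- The arm moves only by the tool step_arm, never from a script. Its argument "moves" is a list of rows, each an object of numbers: "tx", "ty", "tz": the shift along the tool's x, y, z in mm; "roll": the turn about the tool's z in rad. In form: [{"tx": .., "ty": .., "tz": .., "roll": ..}, ...]. A call has 1 to 12 rows; each row is the pose to reach, as a shift and turn from the pose commanded when the call began, along the tool's axes at that moment; what a row does not reach only later rows make up. A row lasts 1/12 s, in which the tool goes at most 41.7 mm and 7.16 degrees, less where a joint would pass 70% of its speed; a pose out of reach is approached as far as the arm can. A call with a gripper value outside its range is refused whole. "grip" is the finger opening in mm, from 0 to 95.1, set as the call begins (left out, the last holds). The fingers move at their own pace and stop on an object; the grip force is fixed at half the most. Time passes only in rows, so rows that repeat a pose let the fingers close. It gives the time, the measured TCP pose, the force, the opening and the grip force at its end, in the units of the state.
- env.state(): the state, without advancing time (a new reading comes with each control period).
- optics.read_camera(name): name is "side" or "top"; returns a dict with "pixels" (384x512x3 uint8, blue, green, red), "mtx" (3x3 intrinsics, pixels), "dist" ([k1, k2, p1, p2, k3] as OpenCV has them; the pictures are not rectified), "view" (4x4, takes a point from world to camera coordinates). Camera axes: x right, y down, z forward; pixel columns grow to the right and rows downward; lengths in mm; the calibration is good to about 2 mm. A picture is of the moment at which its call begins. There is no depth.
- env.job_done(): hands the job in; it is judged then, once.
The state is a dict: "t": time; "joints": joint angles; "qvel": joint speeds; "tau": joint torques, N m; "eef_pos": TCP position; "tcp_rot": TCP orientation; "ft_force": force on the tool from outside, world axes, zero at the start; "moment": the same for the moment, N m; "opening": opening from 0.0 (shut) to 1.0 (fully open); "grip_force": force on a finger pad.
Only numpy, scipy, OpenCV 4.12 (cv2) and the standard library are available. Lean on these libraries where they do the work, as an engineer would, in place of code of your own. Each camera call takes 0.05 s, during which the arm holds its last target. There are 200 camera calls.

## Task

Flip the shelf's front panel fully down, then pick up the hand scanner and point it level and square-on at the middle of the barcode label of the medium-sized tin, window about 8 cm from the label, and hold it steady there for a good second; do not scan the smaller or the larger tin. Then lay the scanner back flat on its mat, right way up, leaving the panel down and everything on the shelf standing where it was.

Things in the scene. Friction and masses are not known exactly. Their poses are not given: they have to be found in the camera images.
- shelf: Oak shelf over a low drying rack. Origin on the counter 75 mm behind its front edge; x to its back, y along it. Board from x = -75 to 95 mm, 486 mm long, top at 130 mm; end boards at y = +-249 mm rise to 190 mm; open above. Five things stand in a row at x = 25 to 35 mm, 50 mm or more behind the shut panel: three tins in any order at about y = -105, 0, 105 mm, cup and sugar bowl at the ends.
- panel (a joint): Flip-down front panel, 486 mm long, 100 high, 12 thick, hinged at its lower inner edge. 0 = upright (shut), 1.571 = level, fully down on the shelf's -x side, inner face then 118 mm above the counter. Starts at 0 to 0.25. A stiff friction hinge (0.3 N m) keeps it where it is left: push it all the way, e.g. with shut fingertips behind its upper edge, in the gap before the tins.
- panel_hinge (a point): Middle of the panel's hinge line, on the panel's inner face at its lower edge: 77 mm to the -x side of the shelf's origin, 118 mm above the counter. Axes turn with the panel; they equal the shelf's when the panel is shut.
- panel_edge (a point): Middle of the panel's upper edge on the inner face, 100 mm from the hinge.
- tin_small: Small round green tin with brass lid, 64 mm diameter, 70 mm high, on the shelf board; not to be shifted. Origin at the centre of its underside, z up. A flat white barcode label, 36 x 36 mm, faces its -x side: centre 42 mm above the underside, 37 mm from the axis. A black stripe on the lid runs from the centre towards the label.
- tin_medium: Medium (the one to scan) round green tin with brass lid, 76 mm diameter, 88 mm high, on the shelf board; not to be shifted. Origin at the centre of its underside, z up. A flat white barcode label, 36 x 36 mm, faces its -x side: centre 42 mm above the underside, 43 mm from the axis. A black stripe on the lid runs from the centre towards the label.
- tin_large: Large round green tin with brass lid, 88 mm diameter, 106 mm high, on the shelf board; not to be shifted. Origin at the centre of its underside, z up. A flat white barcode label, 36 x 36 mm, faces its -x side: centre 42 mm above the underside, 49 mm from the axis. A black stripe on the lid runs from the centre towards the label.
- label_medium (a point): Centre of the medium tin's label face; axes as the tin's, so the label looks along -x.
- label_small (a point): Centre of the small tin's label face.
- label_large (a point): Centre of the large tin's label face.
- scanner: Barcode scanner, 150 mm long, lying flat on its mat, 0.1 to 0.25 kg. Origin at the middle of its underside, x to the nose, z up. Yellow handle x = -75 to 30 mm, 32 wide, 32 high (grip across y near the origin); black head x = 30 to 75 mm, 50 wide, 36 high, red window in its front face. Reads straight out of the window along +x, at 40 to 120 mm.
- scanner_nose (a point): Centre of the scanner's red window: 75 mm ahead of the scanner's origin, 18 mm above its underside; axes as the scanner's.
- mat: Black rubber mat fixed on the counter, 220 (x) x 150 (y) x 6 mm; origin at the centre of its underside. The scanner lies on it, nose roughly to the mat's +x.
- mate_cup: Round terracotta mate cup, 70 mm wide, 80 mm high, with a steel bombilla rising to about 130 mm; origin under its centre. On the shelf, at one end; leave alone.
- sugar_bowl: Clear glass sugar bowl with lid, 72 mm wide, 78 mm high; origin under its centre. At the other end of the shelf; leave alone.
Not all that is in view belongs to the job. Leave any blue or orange look-alike of the scanner alone.

How it is judged:
By the outcome, as a careful person would: the job done as asked, in the order asked, and still so for the second after the job is handed in, with the robot touching nothing.
It also fails if it takes over 72 s, if anything falls off the work surface, if the arm or the gripper's body presses on something with over 40 N, if the wrist force passes 120 N, or if a joint passes its speed limit or range.

## Working session

There is one attempt and no reset: what is moved stays moved. The work goes in short steps, Python scripts to look and compute and a tool call to move; the robot and the scene stay as the last step left them, time stands still between calls to the robot, and variables do not carry over. Pictures are saved under pics/ and viewed, at most 10 in all, crops included, and the job is handed in when it is done.

Besides the shell and the picture viewer there is one more tool, called after "Call:" as name([rows], argument=value, ...), one row to a line, values as JSON. step_arm: Moves the arm, as the interface text tells. Its arguments: {"type":"object","properties":{"moves":{"type":"array"},"grip":{"type":"number"}},"required":["moves"]}

```bash
mkdir -p pics; ls; python3 - <<'E'
from cell import env, optics
import cv2,json
s=env.state();print(s, env.grip_depth)
for n in("side","top"):
    c=optics.read_camera(n);cv2.imwrite(f"pics/{n}0.png",c["pixels"]);print(n,c["mtx"],c["dist"],c["view"])
E
```

```text
pics
{'t': 0.0, 'joints': array([ 1.11237626e+00,  4.91497694e-01,  1.55944627e+00, -1.12241463e-05,
        1.09170425e+00, -1.05646072e-01]), 'qvel': array([-7.29524064e-04,  5.87408376e-04, -1.07853498e-03, -1.08438321e-03,
       -4.83215806e-05,  1.90443528e-03]), 'tau': array([ 3.82695162e-04, -6.12668824e+01, -2.58185220e+01,  6.92812004e-02,
        4.83043666e-02, -9.42753331e-05]), 'eef_pos': array([215.82012236, 586.24977742, 174.70130424]), 'tcp_rot': array([-3.14054193e+00, -1.01408902e-04,  2.78882379e+00]), 'ft_force': array([ 0.06357137,  0.11811242, -0.71969712]), 'moment': array([ 0.01393922, -0.03018868, -0.00655588]), 'grip_force': 0.0, 'opening': 0.9995718640693182} -18.8
side [[475.29158228   0.         258.56400775]
 [  0.         475.29158228 188.04177784]
 [  0.           0.           1.        ]] [-0.0766123  0.         0.         0.         0.       ] [[ 9.97797010e-01 -6.49474018e-02 -1.35263269e-02 -4.64499920e+02]
 [-4.90383215e-02 -5.84743198e-01 -8.09734917e-01  2.01328815e+02]
 [ 4.46807514e-02  8.08614388e-01 -5.86639926e-01  1.28470944e+03]
 [ 0.00000000e+00  0.00000000e+00  0.00000000e+00  1.00000000e+00]]
top [[489.77895648   0.         258.02119235]
 [  0.         489.77895648 196.48459648]
 [  0.           0.           1.        ]] [0.0050323 0.        0.        0.        0.       ] [[-4.80165819e-03 -9.99831832e-01  1.76989013e-02  9.20666941e+01]
 [-9.82874244e-01  1.45826312e-03 -1.84271792e-01  4.96895929e+02]
 [ 1.84214994e-01 -1.82806044e-02 -9.82715959e-01  1.59107849e+03]
 [ 0.00000000e+00  0.00000000e+00  0.00000000e+00  1.00000000e+00]]
```

View pictures.

View pics/side0.png

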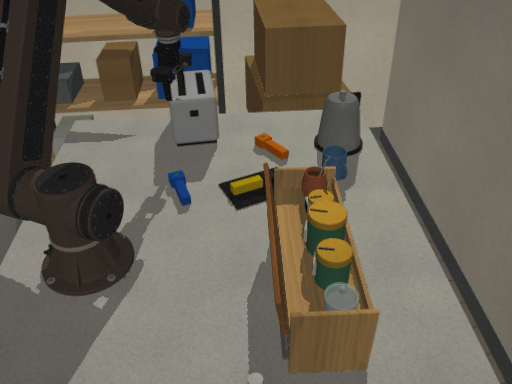

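View pics/top0.png

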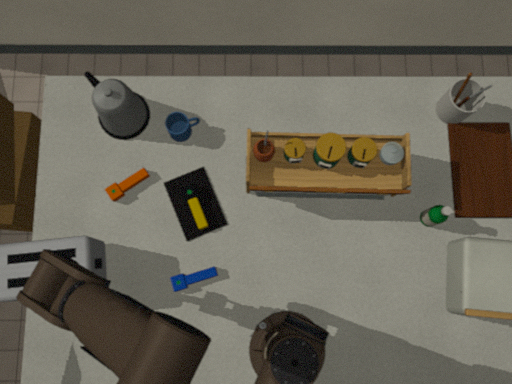

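Side view: shelf at right, tins small/large/medium from far to near, mat with scanner (245,185). Top view: mat around (196,204), yellow handle (198,211), tins small (295,150), large (330,150), medium (363,150). Now enlarged crops.

```bash
cat > h.py <<'E'
from cell import env, optics
import cv2, numpy as np
def shot(n,f,box=None,s=1):
    c=optics.read_camera(n);p=c["pixels"]
    if box: p=p[box[1]:box[3],box[0]:box[2]]
    cv2.imwrite("pics/"+f,cv2.resize(p,None,fx=s,fy=s,interpolation=cv2.INTER_CUBIC))
    return c
def world(c,uv,z):
    q=cv2.undistortPoints(np.float64(uv).reshape(-1,1,2),c["mtx"],c["dist"]).reshape(-1,2)
    R,t=c["view"][:3,:3],c["view"][:3,3]
    o=-R.T@t; d=np.c_[q,np.ones(len(q))]@R
    return o+d*((np.broadcast_to(z,len(q))-o[2])/d[:,2])[:,None]
def pix(c,P):
    V=c["view"];return cv2.projectPoints(np.float64(P).reshape(-1,1,3),cv2.Rodrigues(V[:3,:3])[0],V[:3,3],c["mtx"],c["dist"])[0].reshape(-1,2)
E
python3 - <<'E'
from h import *
shot("top","t1.png",(240,120,420,210),4.4)
shot("top","t2.png",(155,160,235,245),7)
E
```

```text
(no output)
```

View pics/t1.png

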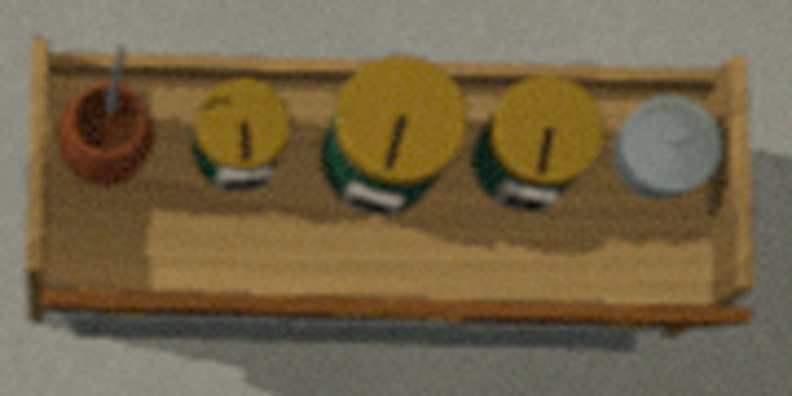

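View pics/t2.png

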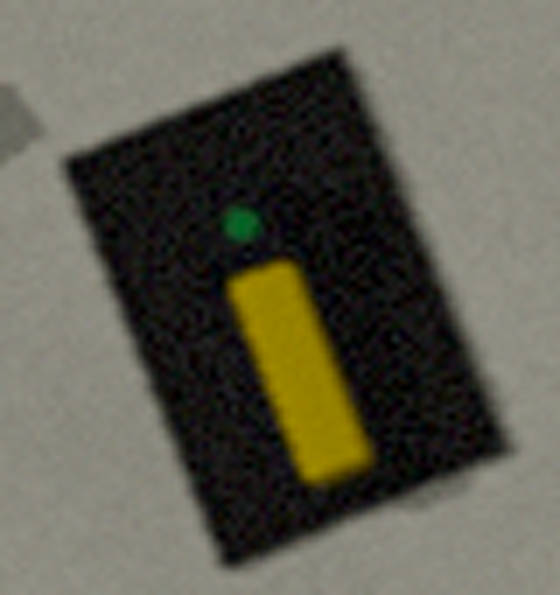

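Tin lids: small (242,125), large (400,122), medium (548,131) with stripe to (543,172), label top around (497,190)-(558,200); panel edge from (42,300) to (750,318). Scanner handle corners (228,283),(293,260),(375,465),(307,487); the nose points up-left, green lamp (241,225).

```bash
cat >> h.py <<'E'
def cr(x,s,x0,y0): return (np.float64(x)+.5)/s-.5+[x0,y0]
E
python3 - <<'E'
from h import *
np.set_printoptions(suppress=True,precision=1)
c=optics.read_camera("top")
W=lambda p,z,a:world(c,cr(p,*a),z)
A=(4.4,240,120);B=(7,155,160)
print("lids S L M",W([(242,125)],200,A),W([(400,122)],236,A),W([(548,131)],218,A))
print("M stripe",W([(549,129),(543,172)],218,A), "M label top",W([(497,190),(558,200)],190,A))
print("end boards rear outer, z190",W([(33,40),(746,60)],190,A))
print("panel ends",W([(42,292),(750,311)],218,A),W([(42,308),(750,325)],218,A))
h=W([(228,283),(293,260),(375,465),(307,487)],38,B);print("handle",h,h.mean(0),np.linalg.norm(h-np.roll(h,-1,0),axis=1))
m=W([(66,160),(342,48),(510,452),(228,566)],6,B);print("mat",m,m.mean(0),np.linalg.norm(m-np.roll(m,-1,0),axis=1))
for q in(h,m):
    d=q[0]+q[1]-q[2]-q[3];print("yaw",np.arctan2(d[1],d[0]))
shot("side","s1.png",(255,150,380,370),2.7)
E
```

```text
lids S L M [[619.9 -20.1 200. ]] [[ 611.6 -124.9  236. ]] [[ 610.4 -230.6  218. ]]
M stripe [[ 611.9 -231.4  218. ]
 [ 581.1 -225.8  218. ]] M label top [[ 575.6 -199.6  190. ]
 [ 568.3 -242.3  190. ]]
end boards rear outer, z190 [[ 685.3  126.2  190. ]
 [ 670.9 -381.2  190. ]]
panel ends [[ 496.9  120.1  218. ]
 [ 483.1 -363.3  218. ]] [[ 485.8  120.1  218. ]
 [ 473.3 -362.7  218. ]]
handle [[487.  327.4  38. ]
 [498.1 296.6  38. ]
 [399.3 256.1  38. ]
 [389.  288.   38. ]] [443.3 292.   38. ] [ 32.7 106.8  33.6 105.6]
mat [[554.1 412.    6. ]
 [610.5 277.9   6. ]
 [409.5 193.7   6. ]
 [354.8 328.5   6. ]] [482.2 303.    6. ] [145.4 217.9 145.4 216. ]
yaw 0.3857416556230449
yaw 0.39672702438257657
```

View pics/s1.png

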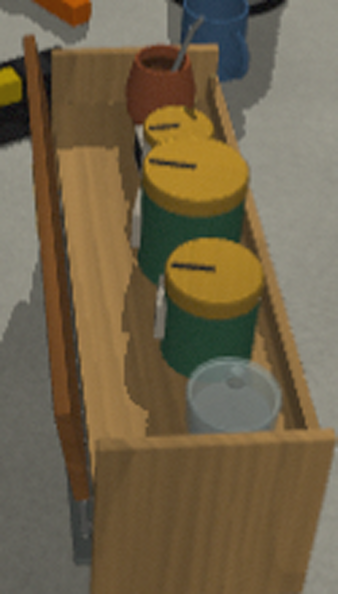

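```bash
cat >> h.py <<'E'
from scipy.spatial.transform import Rotation as Rt
def rel(P,yang=None):
    "tool-frame shift (mm) to world point P; yang = wanted world angle of the tool's y"
    s=env.state();R=Rt.from_euler('xyz',s["tcp_rot"]).as_matrix()
    a=np.arctan2(R[1,1],R[0,1]); r=0 if yang is None else -((yang-a+np.pi/2)%np.pi-np.pi/2)
    print(np.round(R.T@(np.float64(P)-s["eef_pos"]),1),"roll",round(r,3))
E
python3 - <<'E'
from h import *
np.set_printoptions(suppress=True,precision=1)
c=optics.read_camera("side")
print(world(c,cr([(170,266),(214,269)],2.7,255,150),218))
rel((370,213,330),1.542);rel((525,-160,330),1.542)
E
```

```text
[[ 579.1 -223.6  218. ]
 [ 612.7 -229.8  218. ]]
[-273.6 -297.3 -154.8] roll -0.324
[-548.  -593.8 -154.8] roll -0.324
```

Call:
step_arm([
  {"tz":-40},
  {"tz":-80},
  {"tz":-120},
  {"tx":-25,"ty":-27,"tz":-155},
  {"tx":-50,"ty":-54,"tz":-155,"roll":-0.08},
  {"tx":-75,"ty":-81,"tz":-155,"roll":-0.16},
  {"tx":-100,"ty":-108,"tz":-155,"roll":-0.24},
  {"tx":-125,"ty":-135,"tz":-155,"roll":-0.324},
  {"tx":-150,"ty":-162,"tz":-155,"roll":-0.324},
  {"tx":-175,"ty":-190,"tz":-155,"roll":-0.324},
  {"tx":-200,"ty":-217,"tz":-155,"roll":-0.324},
  {"tx":-225,"ty":-244,"tz":-155,"roll":-0.324},
], grip=0)

```text
validation failed for argument at $.mo...
```

```bash
python3 -c "
from h import *
rel((525,-160,330),1.542);print(env.state())"
```

```text
[-548.  -593.8 -154.8] roll -0.324
{'t': 0.35, 'joints': array([ 1.11241432e+00,  4.91079355e-01,  1.55901459e+00,  2.01739263e-06,
        1.09166643e+00, -1.05612088e-01]), 'qvel': array([-0.00059007, -0.0039282 , -0.00058356, -0.00059834,  0.0016303 ,
        0.00136097]), 'tau': array([-1.06562027e-03, -6.11888480e+01, -2.58118737e+01,  6.91730948e-02,
        4.55837336e-02, -2.95551922e-05]), 'eef_pos': array([215.90676933, 586.4870731 , 175.10995878]), 'tcp_rot': array([-3.14142606e+00, -1.94603675e-05,  2.78882181e+00]), 'ft_force': array([-0.2864197 , -0.14250608,  0.10340926]), 'moment': array([-0.01750974,  0.02467674,  0.01137017]), 'grip_force': 0.0, 'opening': 1.0025319738986016}
```

The call was refused, probably because every row needs all four fields.

Call:
step_arm([
  {"tx":0,"ty":0,"tz":-40,"roll":0},
  {"tx":0,"ty":0,"tz":-80,"roll":0},
  {"tx":0,"ty":0,"tz":-120,"roll":0},
  {"tx":-25,"ty":-27,"tz":-150,"roll":0},
  {"tx":-50,"ty":-54,"tz":-155,"roll":-0.08},
  {"tx":-75,"ty":-81,"tz":-155,"roll":-0.16},
  {"tx":-100,"ty":-108,"tz":-155,"roll":-0.24},
  {"tx":-125,"ty":-135,"tz":-155,"roll":-0.324},
  {"tx":-150,"ty":-162,"tz":-155,"roll":-0.324},
  {"tx":-175,"ty":-190,"tz":-155,"roll":-0.324},
  {"tx":-200,"ty":-217,"tz":-155,"roll":-0.324},
  {"tx":-225,"ty":-244,"tz":-155,"roll":-0.324},
], grip=0)

```text
t: 1.35
eef_pos: [342.9, 278.1, 330.4]
tcp_rot: [3.141, 0.001, 3.113]
ft_force: [0.4, 0.1, 0.0]
opening: 0.215
grip_force: 0.0
```

```bash
python3 -c "
from h import *
rel((525,-160,330),1.542);print(env.state())"
```

```text
[-1.945e+02 -4.327e+02  4.000e-01] roll 0.0
{'t': 1.35, 'joints': array([ 5.31589326e-01,  8.10302411e-02,  1.73057950e+00,  1.31920724e-05,
        1.32935476e+00, -1.01071372e+00]), 'qvel': array([-0.98486445, -0.22980476,  0.25915108, -0.00513056, -0.03341558,
       -0.97754617]), 'tau': array([  9.30917591, -35.31584144, -29.08237338,   0.08843988,
         0.27903903,   1.69813827]), 'eef_pos': array([342.90307448, 278.10002305, 330.4318815 ]), 'tcp_rot': array([3.14124809e+00, 5.25367308e-04, 3.11309613e+00]), 'ft_force': array([0.35284881, 0.08608261, 0.02694694]), 'moment': array([ 0.11237935, -0.08241517, -0.01842542]), 'grip_force': 0.0, 'opening': 0.21472202066780033}
```

Call:
step_arm([
  {"tx":-17,"ty":-36,"tz":0,"roll":0},
  {"tx":-34,"ty":-73,"tz":0,"roll":0},
  {"tx":-50,"ty":-110,"tz":0,"roll":0},
  {"tx":-67,"ty":-147,"tz":0,"roll":0},
  {"tx":-84,"ty":-184,"tz":0,"roll":0},
  {"tx":-100,"ty":-221,"tz":0,"roll":0},
  {"tx":-117,"ty":-258,"tz":0,"roll":0},
  {"tx":-134,"ty":-295,"tz":0,"roll":0},
  {"tx":-150,"ty":-332,"tz":0,"roll":0},
  {"tx":-167,"ty":-369,"tz":0,"roll":0},
  {"tx":-184,"ty":-405,"tz":0,"roll":0},
  {"tx":-195,"ty":-433,"tz":0,"roll":0},
])

```text
t: 2.35
eef_pos: [525.9, -161.5, 329.9]
tcp_rot: [-3.141, -0.0, 3.112]
ft_force: [0.7, -0.1, 0.4]
opening: 0.005
grip_force: 0.0
```

```bash
python3 -c "
from h import *
rel((525,-160,195),1.542)"
```

```text
[  1.    1.5 134.9] roll -0.001
```

Call:
step_arm([
  {"tx":0,"ty":0,"tz":30,"roll":0},
  {"tx":0,"ty":0,"tz":65,"roll":0},
  {"tx":0,"ty":0,"tz":100,"roll":0},
  {"tx":0,"ty":0,"tz":125,"roll":0},
  {"tx":0,"ty":0,"tz":130,"roll":0},
])

```text
t: 2.77
eef_pos: [523.5, -158.0, 196.3]
tcp_rot: [3.139, -0.006, 3.113]
ft_force: [-0.2, 0.4, 0.6]
opening: 0.002
grip_force: 0.0
```

```bash
python3 - <<'E'
from h import *
print(env.state()["eef_pos"])
shot("side","s2.png",(230,120,400,370),2.4)
E
```

```text
[ 523.45266259 -157.99958191  196.3082565 ]
```

View pics/s2.png

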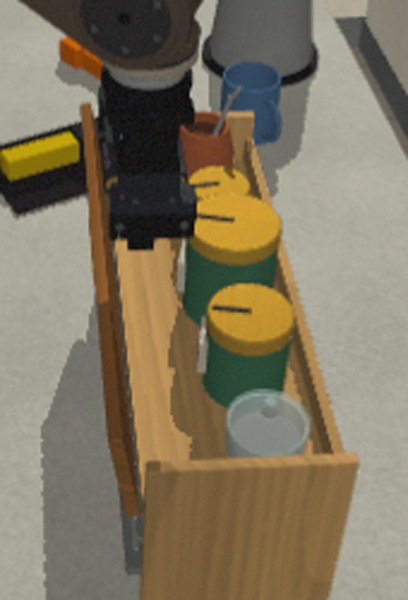

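Call:
step_arm([
  {"tx":13,"ty":0,"tz":1,"roll":0},
  {"tx":26,"ty":0,"tz":4,"roll":0},
  {"tx":34,"ty":0,"tz":6,"roll":0},
  {"tx":41,"ty":0,"tz":8,"roll":0},
  {"tx":48,"ty":0,"tz":12,"roll":0},
  {"tx":55,"ty":0,"tz":16,"roll":0},
  {"tx":61,"ty":0,"tz":21,"roll":0},
  {"tx":67,"ty":0,"tz":26,"roll":0},
  {"tx":72,"ty":0,"tz":32,"roll":0},
  {"tx":77,"ty":0,"tz":39,"roll":0},
  {"tx":81,"ty":0,"tz":46,"roll":0},
  {"tx":85,"ty":0,"tz":53,"roll":0},
])

```text
t: 3.82
eef_pos: [439.8, -156.1, 146.4]
tcp_rot: [3.141, -0.0, 3.113]
ft_force: [0.5, -0.1, 0.1]
opening: 0.004
grip_force: 0.0
```

Call:
step_arm([
  {"tx":2,"ty":0,"tz":7,"roll":0},
  {"tx":4,"ty":0,"tz":15,"roll":0},
  {"tx":5,"ty":0,"tz":22,"roll":0},
  {"tx":5,"ty":0,"tz":27,"roll":0},
  {"tx":5,"ty":0,"tz":30,"roll":0},
  {"tx":5,"ty":0,"tz":31,"roll":0},
  {"tx":5,"ty":0,"tz":31,"roll":0},
])

```text
t: 4.4
eef_pos: [435.4, -156.0, 116.0]
tcp_rot: [3.141, -0.0, 3.113]
ft_force: [-0.1, -0.5, -0.0]
opening: 0.005
grip_force: 0.0
```

Call:
step_arm([
  {"tx":0,"ty":0,"tz":1.5,"roll":0},
  {"tx":0,"ty":0,"tz":3,"roll":0},
  {"tx":0,"ty":0,"tz":3,"roll":0},
])

```text
t: 4.65
eef_pos: [435.3, -156.0, 113.1]
tcp_rot: [3.142, 0.0, 3.113]
ft_force: [-0.5, 0.6, 0.6]
opening: 0.009
grip_force: 0.0
```

```bash
python3 - <<'E'
from h import *
print(env.state()["eef_pos"])
shot("side","s3.png",(190,120,400,370),2.4)
E
```

```text
[ 435.29015775 -156.00901564  113.14967364]
```

View pics/s3.png

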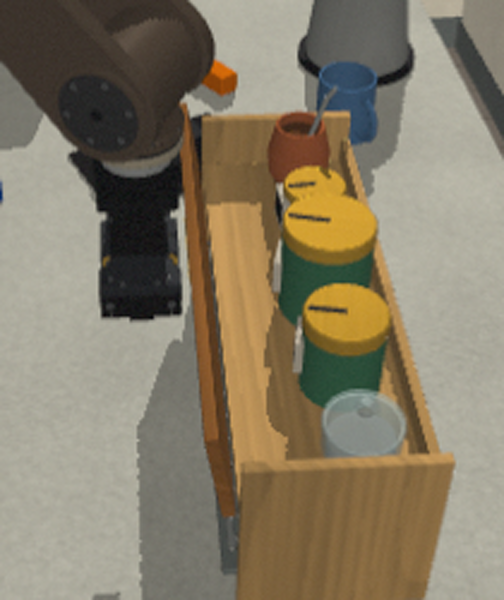

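The panel is still shut, even a little more upright, and the gripper now stands in front of it; the fingers did not engage. I'll check the geometry with both cameras.

```bash
python3 - <<'E'
from h import *
np.set_printoptions(suppress=True,precision=1)
c=optics.read_camera("side");t=optics.read_camera("top")
print("TCP expected in s2 crop",(pix(c,[(523.5,-158,196),(523.5,-158,218)])-[230,120])*2.4)
print("now TCP in s3 crop",(pix(c,[(435.3,-156,113)])-[190,120])*2.4)
def tri(uc,ut):
    f=lambda k,u:cv2.undistortPoints(np.float64(u).reshape(-1,1,2),k["mtx"],k["dist"]).reshape(2,1)
    X=cv2.triangulatePoints(c["view"][:3],t["view"][:3],f(c,uc),f(t,ut));return (X[:3]/X[3]).ravel()
C=lambda p:cr([p],2.7,255,150);T=lambda p:cr([p],4.4,240,120)
print("panel left top",tri(C((26,37)),T((42,308))),"near",tri(C((58,412)),T((750,325))))
print("endboard right rear outer",tri(C((335,437)),T((746,60))))
print("lid M",tri(C((214,269)),T((548,131))))
for th in(0,.15,.25):
  P=[(506-100*np.sin(th),118-0,118+100*np.cos(th)),(492-100*np.sin(th),-367,118+100*np.cos(th))]
  print(th,(pix(c,P)-[190,120])*2.4)
E
```

```text
TCP expected in s2 crop [[138.6 280.2]
 [139.1 262.4]]
now TCP in s3 crop [[142.5 347.3]]
panel left top [489.3 120.3 213.3] near [ 475.7 -362.9  217.4]
endboard right rear outer [ 671.3 -380.5  192.5]
lid M [ 611.5 -230.6  218.4]
0 [[191.2 101.6]
 [225.4 440.4]]
0.15 [[177.9 103. ]
 [206.3 442.5]]
0.25 [[169.1 104.9]
 [193.7 445. ]]
```

```bash
python3 - <<'E'
from h import *
np.set_printoptions(suppress=True,precision=1,linewidth=250)
c=optics.read_camera("side");g=c["pixels"].max(2);print(pix(c,[(435.3,-156,113)]))
print(g[236:272:2,226:276:2])
P=[(435+a,-156+b,113+78) for a in(-37,37) for b in(-90,90)];print("body bottom",pix(c,P))
t=optics.read_camera("top");print(pix(t,P))
s=env.state();print(s["joints"],s["tcp_rot"],s["opening"])
E
```

```text
[[249.4 264.7]]
[[176 177 177  38  34  57  35  36  32  32  32  39  35  33  34  32  33  64  56  61 173 168 131 139 134]
 [175 176 174  38  37  32  33  53  42  34  35  35  33  35  41  48  33  49  48  43 173 175 131 141 145]
 [174 177 175  42  39  36  38  35  36  38  38  36  38  33  36  33  36  33  37  30 172 177 128 139 143]
 [178 175 173  35  34  37  38  35  35  34  33  35  34  35  33  32  32  29  29  30 169 175 126 137 144]
 [177 174 176  40  25  26  26  26  28  24  24  21  22  24  25  25  16  26  26  23 168 177 119 139 147]
 [175 172 170  50  33  43  24  25  25  22  31  21  22  23  23  24  24  54  58  23 173 174 108 136 143]
 [173 168 174  61  47  51  25  23  24  27  28  24  19  25  21  24  21  28  32  19 173 124 108 134 144]
 [174 175 172  67  25  46  23  26  18  23  23  28  19  24  20  25  24  22  27  20 168 122  99 134 144]
 [176 174 171 138 104 107 102 129 131  48  27  27  21  21 114 142 146 161 161 157 174 118 107 134 145]
 [178 174 172 173 168 170 171 170 168 154 156 155 154 171 171 173 170 176 177 175 174 115 112 132 145]
 [173 172 173 169 170 172 172 169 169 169 172 170 169 
[... 272 characters left out ...]
 168 169 166 169 167 172 172 168 169 169 168 171 170 171 117 117 122 116 119 128 140]
 [173 170 170 171 166 169 172 168 165 166 166 168 164 168 170 172 169 122 120 118 120 119 119 124 137]
 [174 170 169 168 165 166 169 167 167 171 165 167 167 170 169 172 172 121 120 120 117 121 115 121 135]
 [170 169 173 169 166 168 167 163 173 170 170 167 167 173 172 172 140 118 118 116 118 119 117 111 131]
 [166 165 169 166 169 170 167 168 169 170 164 166 171 170 166 170 122 118 121 118 118 115 119 104 132]]
body bottom [[232.8 269.8]
 [231.1 215.5]
 [268.  267.8]
 [262.  213.9]]
[[370.3 219.7]
 [310.9 219.8]
 [369.2 195.6]
 [310.3 195.7]]
[-0.5  0.3  2.   0.   0.8 -2. ] [3.1 0.  3.1] 0.0019758198965328915
```

Call:
step_arm([
  {"tx":20,"ty":0,"tz":0,"roll":0},
  {"tx":20,"ty":0,"tz":30,"roll":0},
  {"tx":20,"ty":0,"tz":60,"roll":0},
  {"tx":20,"ty":0,"tz":80,"roll":0},
  {"tx":20,"ty":0,"tz":90,"roll":0},
  {"tx":20,"ty":0,"tz":95,"roll":0},
  {"tx":20,"ty":0,"tz":95,"roll":0},
  {"tx":20,"ty":0,"tz":95,"roll":0},
])

```text
t: 5.57
eef_pos: [415.5, -155.5, 18.5]
tcp_rot: [-3.142, 0.0, 3.113]
ft_force: [-0.1, -0.7, 0.1]
opening: 0.002
grip_force: 0.0
```

```bash
python3 - <<'E'
from h import *
print(env.state()["eef_pos"])
c=shot("side","s4.png",(190,150,330,330),3.3)
p=env.state()["eef_pos"];print((pix(c,[p,p+[0,0,30]])-[190,150])*3.3)
E
```

```text
[ 415.49775375 -155.53622962   18.54161669]
[[172.79266657 469.4065555 ]
 [171.3902141  441.81537029]]
```

View pics/s4.png

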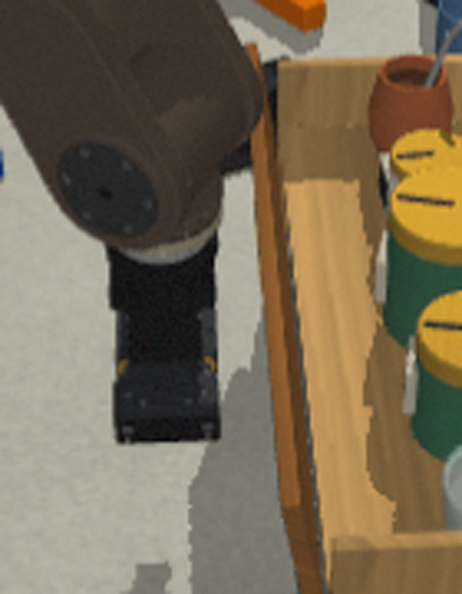

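Call:
step_arm([
  {"tx":0,"ty":0,"tz":5,"roll":0},
  {"tx":0,"ty":0,"tz":10,"roll":0},
  {"tx":0,"ty":0,"tz":14,"roll":0},
  {"tx":0,"ty":0,"tz":17,"roll":0},
  {"tx":0,"ty":0,"tz":18,"roll":0},
  {"tx":0,"ty":0,"tz":19,"roll":0},
  {"tx":0,"ty":0,"tz":20,"roll":0},
  {"tx":0,"ty":0,"tz":20,"roll":0},
])

```text
t: 6.28
eef_pos: [415.3, -155.4, -1.9]
tcp_rot: [3.141, -0.0, 3.113]
ft_force: [0.2, -0.5, 0.4]
opening: 0.007
grip_force: 0.0
```

No contact at z = -1.9, so the real fingertips sit above the reported TCP. I'll go on gently to find the counter.

Call:
step_arm([
  {"tx":0,"ty":0,"tz":2,"roll":0},
  {"tx":0,"ty":0,"tz":4,"roll":0},
  {"tx":0,"ty":0,"tz":6,"roll":0},
  {"tx":0,"ty":0,"tz":8,"roll":0},
  {"tx":0,"ty":0,"tz":9,"roll":0},
  {"tx":0,"ty":0,"tz":10,"roll":0},
  {"tx":0,"ty":0,"tz":11,"roll":0},
  {"tx":0,"ty":0,"tz":11,"roll":0},
])

```text
t: 6.95
eef_pos: [415.2, -155.4, -12.9]
tcp_rot: [3.141, -0.0, 3.113]
ft_force: [-0.3, -0.2, -1.0]
opening: 0.003
grip_force: 0.0
```

Call:
step_arm([
  {"tx":0,"ty":0,"tz":1,"roll":0},
  {"tx":0,"ty":0,"tz":2,"roll":0},
  {"tx":0,"ty":0,"tz":3,"roll":0},
  {"tx":0,"ty":0,"tz":4,"roll":0},
  {"tx":0,"ty":0,"tz":5,"roll":0},
  {"tx":0,"ty":0,"tz":6,"roll":0},
  {"tx":0,"ty":0,"tz":7,"roll":0},
])

```text
t: 7.53
eef_pos: [415.3, -155.4, -19.9]
tcp_rot: [3.141, 0.0, 3.113]
ft_force: [0.3, 0.9, 0.0]
opening: 0.005
grip_force: 0.0
```

Call:
step_arm([
  {"tx":0,"ty":0,"tz":1,"roll":0},
  {"tx":0,"ty":0,"tz":2,"roll":0},
  {"tx":0,"ty":0,"tz":3,"roll":0},
  {"tx":0,"ty":0,"tz":4,"roll":0},
  {"tx":0,"ty":0,"tz":5,"roll":0},
])

```text
t: 7.95
eef_pos: [415.3, -155.4, -24.9]
tcp_rot: [3.142, 0.0, 3.113]
ft_force: [-0.5, -0.7, -0.4]
opening: 0.003
grip_force: 0.0
```

Call:
step_arm([
  {"tx":0,"ty":0,"tz":1,"roll":0},
  {"tx":0,"ty":0,"tz":2,"roll":0},
  {"tx":0,"ty":0,"tz":3,"roll":0},
])

```text
t: 8.2
eef_pos: [415.3, -155.4, -27.9]
tcp_rot: [3.142, 0.0, 3.113]
ft_force: [-0.6, 0.1, 0.4]
opening: 0.006
grip_force: 0.0
```

Call:
step_arm([
  {"tx":0,"ty":0,"tz":1,"roll":0},
  {"tx":0,"ty":0,"tz":2,"roll":0},
  {"tx":0,"ty":0,"tz":3,"roll":0},
])

```text
t: 8.45
eef_pos: [415.3, -155.4, -30.9]
tcp_rot: [3.142, 0.0, 3.113]
ft_force: [0.7, 0.1, -0.5]
opening: 0.003
grip_force: 0.0
```

Call:
step_arm([
  {"tx":0,"ty":0,"tz":1,"roll":0},
  {"tx":0,"ty":0,"tz":2,"roll":0},
  {"tx":0,"ty":0,"tz":3,"roll":0},
])

```text
t: 8.7
eef_pos: [415.3, -155.4, -33.9]
tcp_rot: [3.142, 0.0, 3.113]
ft_force: [-0.2, -1.0, 0.3]
opening: 0.005
grip_force: 0.0
```

Call:
step_arm([
  {"tx":0,"ty":0,"tz":1,"roll":0},
  {"tx":0,"ty":0,"tz":2,"roll":0},
  {"tx":0,"ty":0,"tz":3,"roll":0},
])

```text
t: 8.95
eef_pos: [415.3, -155.4, -36.9]
tcp_rot: [3.142, 0.0, 3.113]
ft_force: [-0.5, 1.3, -0.3]
opening: 0.006
grip_force: 0.0
```

```bash
python3 - <<'E'
from h import *
np.set_printoptions(suppress=True,precision=1,linewidth=250)
s=env.state();print(s["eef_pos"],s["ft_force"],s["tau"],s["joints"])
c=optics.read_camera("side");g=c["pixels"].max(2);p=s["eef_pos"]
print("counter pt",pix(c,[(p[0],p[1],0),(p[0],p[1],-p[2])]))
print(g[270:312:2,220:262:2])
E
```

```text
[ 415.3 -155.4  -36.9] [-0.5  1.3 -0.3] [  0.  -51.   -7.4  -0.    0.1   0. ] [-0.5  0.6  2.2  0.   0.3 -2. ]
counter pt [[242.5 297.3]
 [242.  287.2]]
[[177 176 176  99  52  17  21  27  28  28  22  30  24  23  27  23  56  58 168 124 121]
 [172 174 172  92  39  24  23  24  21  23  26  28  20  28  22  23  49  57 135 120 121]
 [174 176 172  84  38  27  23  23  21  22  26  26  23  25  27  24  39  48  97 117 119]
 [175 175 172  84  84  36  21  24  25  20  19  24  23  21  25  24  80 114  98 121 119]
 [176 175 171 103  89  38  35  32  35  32  32  33  39  37  37  32  53 104  78 123 124]
 [177 175 175 118  55  37  35  36  34  33  37  36  32  37  37  35  56  57 111 122 119]
 [178 179 177 135  53  35  37  34  35  38  36  35  39  35  36  38  58  62  90 119 120]
 [173 176 175  48  30  35  33  37  33  40  37  33  37  34  37  33  57  58  84 119 119]
 [174 172 174  41  34  40  30  35  31  36  36  36  34  34  36  36  88  58  69 123 121]
 [173 175 177  42  36  39  32  41  36  38  35  37  32  31  41  31  54  58  69 126 122]
 [176 173 179  46  40  37  37  60  33  36  34  34  38  39  40  36  47  44  55 
[... 179 characters left out ...]
28]
 [178 178 179  54  42  43  22  19  27  22  25  26  23  28  29  17  60  60  22 121 128]
 [181 182 179  96  34  45  22  24  26  22  27  24  25  25  28  26  27  28  26 125 125]
 [181 176 181 103  24  35  23  23  22  25  24  26  25  28  46  48  50  73  72 125 124]
 [177 177 180 175 175 175 175 178 133 120 122 121 119 170 125 123 124 125 124 128 128]
 [180 172 177 175 174 173 176 175 119 121 122 123 123 173 120 122 125 125 123 125 125]
 [139 125 124 121 120 122 120 125 123 121 122 123 123 125 124 124 122 123 124 125 123]
 [122 123 123 124 126 125 123 124 123 122 123 122 124 127 125 125 124 121 127 125 124]
 [123 122 119 120 125 125 121 125 125 122 122 124 122 124 122 123 123 124 126 128 124]]
```

Call:
step_arm([
  {"tx":0,"ty":0,"tz":-40,"roll":0},
  {"tx":0,"ty":0,"tz":-80,"roll":0},
  {"tx":0,"ty":0,"tz":-120,"roll":0.1},
  {"tx":0,"ty":0,"tz":-160,"roll":0.2},
  {"tx":0,"ty":0,"tz":-200,"roll":0.3},
  {"tx":0,"ty":0,"tz":-240,"roll":0.42},
  {"tx":0,"ty":0,"tz":-240,"roll":0.54},
  {"tx":0,"ty":0,"tz":-240,"roll":0.66},
  {"tx":0,"ty":0,"tz":-240,"roll":0.78},
  {"tx":0,"ty":0,"tz":-240,"roll":0.9},
  {"tx":0,"ty":0,"tz":-240,"roll":1.02},
  {"tx":0,"ty":0,"tz":-240,"roll":1.02},
], grip=95)

```text
t: 10.0
eef_pos: [415.1, -155.4, 203.2]
tcp_rot: [3.142, -0.0, 2.087]
ft_force: [0.8, 0.1, -0.1]
opening: 0.788
grip_force: 0.0
```

```bash
python3 - <<'E'
from h import *
s=env.state();p=s["eef_pos"];print(p,s["opening"],s["tcp_rot"])
c=optics.read_camera("side");a0=cv2.imread("pics/side0.png");im=c["pixels"].copy()
t=optics.read_camera("top")
def crop(I,u,w,k):
    x,y=np.int32(u)-w//2;x=max(x,0);y=max(y,0);return cv2.resize(I[y:y+w,x:x+w],None,fx=k,fy=k,interpolation=cv2.INTER_CUBIC),(x,y)
out=[]
for I,C,q in((a0,c,np.array([215.9,586.5,175.1])),(im,c,p)):
    u=pix(C,[q])[0];cc,o=crop(I,u,100,4);m=np.int32((u-o)*4);cv2.drawMarker(cc,m.tolist(),(0,0,255),0,16,1);out.append(cc);print(u,o)
h=np.hstack([x[:400,:400] for x in out]);cv2.imwrite("pics/cmp.png",h);print(h.shape)
E
```

```text
[ 415.12616357 -155.35470816  203.20952672] 0.7882024138170123 [ 3.14151281e+00 -1.01193710e-04  2.08720743e+00]
[176.34536408 104.55681866] (np.int32(126), np.int32(54))
[239.2959932 236.1673143] (np.int32(189), np.int32(186))
(400, 800, 3)
```

View pics/cmp.png

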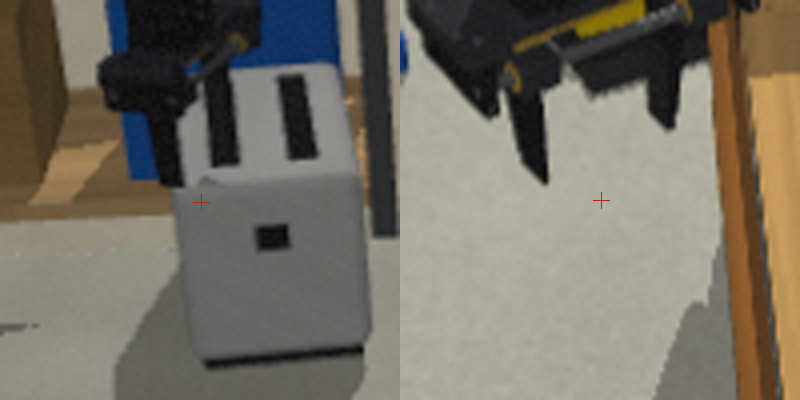

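Fingertips are (545,183) and (670,128) in the right half, about 11 px above the TCP mark: the tips really are roughly 30–40 mm higher than reported. I'll touch the counter to measure it.

Call:
step_arm([
  {"tx":0,"ty":0,"tz":0,"roll":-0.12},
  {"tx":0,"ty":0,"tz":0,"roll":-0.24},
  {"tx":0,"ty":0,"tz":0,"roll":-0.36},
  {"tx":0,"ty":0,"tz":30,"roll":-0.48},
  {"tx":0,"ty":0,"tz":70,"roll":-0.6},
  {"tx":0,"ty":0,"tz":110,"roll":-0.72},
  {"tx":0,"ty":0,"tz":140,"roll":-0.84},
  {"tx":0,"ty":0,"tz":170,"roll":-0.96},
  {"tx":0,"ty":0,"tz":200,"roll":-1.02},
  {"tx":0,"ty":0,"tz":225,"roll":-1.02},
  {"tx":0,"ty":0,"tz":237,"roll":-1.02},
  {"tx":0,"ty":0,"tz":239,"roll":-1.02},
], grip=0)

```text
t: 11.1
eef_pos: [414.3, -154.9, -37.9]
tcp_rot: [3.14, -0.003, 3.116]
ft_force: [-0.5, -0.2, -0.5]
opening: 0.15
grip_force: 0.0
```

Call:
step_arm([
  {"tx":0,"ty":0,"tz":1,"roll":0},
  {"tx":0,"ty":0,"tz":2,"roll":0},
  {"tx":0,"ty":0,"tz":2,"roll":0},
])

```text
t: 11.35
eef_pos: [415.8, -155.7, -37.0]
tcp_rot: [-3.141, 0.001, 3.114]
ft_force: [-0.2, 0.7, -0.1]
opening: 0.005
grip_force: 0.0
```

Call:
step_arm([
  {"tx":0,"ty":0,"tz":1,"roll":0},
  {"tx":0,"ty":0,"tz":2,"roll":0},
  {"tx":0,"ty":0,"tz":2,"roll":0},
])

```text
t: 11.6
eef_pos: [415.7, -155.7, -39.1]
tcp_rot: [-3.141, 0.001, 3.113]
ft_force: [-0.0, -0.2, 6.0]
opening: 0.003
grip_force: 2.6
```

Call:
step_arm([
  {"tx":0,"ty":0,"tz":1,"roll":0},
  {"tx":0,"ty":0,"tz":2,"roll":0},
  {"tx":0,"ty":0,"tz":2,"roll":0},
])

```text
t: 11.85
eef_pos: [415.8, -155.7, -39.3]
tcp_rot: [-3.14, 0.003, 3.113]
ft_force: [-5.8, 2.5, 45.6]
opening: 0.009
grip_force: 22.8
```

Contact at reported z ≈ -38.8: the true tips are 39 mm above the reported TCP (sideways it matches). I'll allow for that and redo the panel push.

Call:
step_arm([
  {"tx":0,"ty":0,"tz":-40,"roll":0},
  {"tx":0,"ty":0,"tz":-80,"roll":0},
  {"tx":0,"ty":0,"tz":-120,"roll":0},
  {"tx":0,"ty":0,"tz":-160,"roll":0},
  {"tx":0,"ty":0,"tz":-200,"roll":0},
  {"tx":0,"ty":0,"tz":-240,"roll":0},
  {"tx":0,"ty":0,"tz":-275,"roll":0},
  {"tx":-30,"ty":0,"tz":-290,"roll":0},
  {"tx":-60,"ty":0,"tz":-290,"roll":0},
  {"tx":-90,"ty":0,"tz":-290,"roll":0},
  {"tx":-110,"ty":0,"tz":-290,"roll":0},
  {"tx":-115,"ty":0,"tz":-290,"roll":0},
])

```text
t: 12.85
eef_pos: [532.3, -158.7, 248.1]
tcp_rot: [-3.142, 0.001, 3.114]
ft_force: [-0.6, 0.6, -0.3]
opening: 0.003
grip_force: 0.0
```

Call:
step_arm([
  {"tx":0,"ty":0,"tz":20,"roll":0},
  {"tx":0,"ty":0,"tz":50,"roll":0},
  {"tx":0,"ty":0,"tz":75,"roll":0},
  {"tx":0,"ty":0,"tz":88,"roll":0},
  {"tx":0,"ty":0,"tz":90,"roll":0},
  {"tx":0,"ty":0,"tz":90,"roll":0},
])

```text
t: 13.35
eef_pos: [529.5, -158.7, 158.1]
tcp_rot: [3.141, -0.001, 3.113]
ft_force: [0.5, 0.0, 1.1]
opening: 0.005
grip_force: 0.0
```

Call:
step_arm([
  {"tx":15,"ty":0,"tz":0,"roll":0},
  {"tx":31,"ty":0,"tz":1,"roll":0},
  {"tx":39,"ty":0,"tz":3,"roll":0},
  {"tx":46,"ty":0,"tz":5,"roll":0},
  {"tx":53,"ty":0,"tz":9,"roll":0},
  {"tx":60,"ty":0,"tz":13,"roll":0},
])

```text
t: 13.85
eef_pos: [470.2, -157.3, 145.7]
tcp_rot: [-3.141, 0.002, 3.113]
ft_force: [3.4, -0.8, 1.9]
opening: 0.005
grip_force: 1.5
```

Call:
step_arm([
  {"tx":6,"ty":0,"tz":5,"roll":0},
  {"tx":12,"ty":0,"tz":10,"roll":0},
  {"tx":17,"ty":0,"tz":16,"roll":0},
  {"tx":22,"ty":0,"tz":23,"roll":0},
  {"tx":26,"ty":0,"tz":30,"roll":0},
  {"tx":30,"ty":0,"tz":37,"roll":0},
  {"tx":32,"ty":0,"tz":44,"roll":0},
  {"tx":34,"ty":0,"tz":52,"roll":0},
  {"tx":35,"ty":0,"tz":58,"roll":0},
  {"tx":35,"ty":0,"tz":63,"roll":0},
  {"tx":35,"ty":0,"tz":66,"roll":0},
  {"tx":35,"ty":0,"tz":66,"roll":0},
])

```text
t: 14.85
eef_pos: [434.8, -155.8, 79.0]
tcp_rot: [3.141, -0.001, 3.113]
ft_force: [0.1, 0.5, -0.5]
opening: 0.005
grip_force: 0.0
```

Call:
step_arm([
  {"tx":0,"ty":0,"tz":1,"roll":0},
  {"tx":0,"ty":0,"tz":2,"roll":0},
  {"tx":0,"ty":0,"tz":2,"roll":0},
])

```text
t: 15.1
eef_pos: [435.1, -155.9, 78.7]
tcp_rot: [-3.141, 0.0, 3.113]
ft_force: [-8.6, 3.1, 30.5]
opening: 0.003
grip_force: 15.2
```

Call:
step_arm([
  {"tx":0,"ty":0,"tz":1,"roll":0},
  {"tx":0,"ty":0,"tz":2,"roll":0},
  {"tx":0,"ty":0,"tz":2,"roll":0},
])

```text
t: 15.35
eef_pos: [435.2, -155.9, 78.5]
tcp_rot: [-3.141, 0.002, 3.113]
ft_force: [-16.1, 6.4, 60.1]
opening: 0.003
grip_force: 30.4
```

Panel is on its stop (tip at actual 117.7 mm, 60 N). Now over to the scanner.

Call:
step_arm([
  {"tx":0,"ty":0,"tz":-40,"roll":0},
  {"tx":0,"ty":0,"tz":-80,"roll":0},
  {"tx":0,"ty":0,"tz":-120,"roll":0},
  {"tx":0,"ty":0,"tz":-150,"roll":0},
  {"tx":-2,"ty":30,"tz":-170,"roll":-0.08},
  {"tx":-4,"ty":65,"tz":-170,"roll":-0.16},
  {"tx":-6,"ty":100,"tz":-170,"roll":-0.24},
  {"tx":-8,"ty":135,"tz":-170,"roll":-0.32},
  {"tx":-9,"ty":170,"tz":-170,"roll":-0.4},
  {"tx":-10,"ty":205,"tz":-170,"roll":-0.41},
  {"tx":-11,"ty":240,"tz":-170,"roll":-0.41},
  {"tx":-12,"ty":275,"tz":-170,"roll":-0.41},
], grip=95)

```text
t: 16.35
eef_pos: [454.8, 120.3, 245.0]
tcp_rot: [3.141, -0.0, -2.76]
ft_force: [-0.0, -0.6, 0.5]
opening: 0.786
grip_force: 0.0
```

```bash
python3 -c "
from h import *
rel((464,300.5,100),1.571+.388);print(env.state()['joints'],env.state()['eef_pos'])"
```

```text
[-75.7 163.7 145. ] roll -0.007
[ 1.18099728e-01  1.94891984e-01  1.82165082e+00  7.19456771e-05
  1.12547316e+00 -1.83413413e+00] [454.75584569 120.34024388 245.04135743]
```

Call:
step_arm([
  {"tx":-15,"ty":33,"tz":0,"roll":0},
  {"tx":-30,"ty":66,"tz":10,"roll":0},
  {"tx":-45,"ty":98,"tz":30,"roll":-0.007},
  {"tx":-60,"ty":131,"tz":60,"roll":-0.007},
  {"tx":-74,"ty":160,"tz":90,"roll":-0.007},
  {"tx":-76,"ty":164,"tz":120,"roll":-0.007},
  {"tx":-76,"ty":164,"tz":150,"roll":-0.007},
  {"tx":-76,"ty":164,"tz":175,"roll":-0.007},
  {"tx":-76,"ty":164,"tz":185,"roll":-0.007},
  {"tx":-76,"ty":164,"tz":185,"roll":-0.007},
  {"tx":-76,"ty":164,"tz":185,"roll":-0.007},
])

```text
t: 17.27
eef_pos: [465.0, 299.0, 60.7]
tcp_rot: [3.142, -0.0, -2.754]
ft_force: [0.7, 0.5, 0.1]
opening: 1.003
grip_force: 0.0
```

```bash
python3 - <<'E'
from h import *
rel((464,300.5,-29),1.571+.388);s=env.state();print(s['eef_pos'])
c=shot("side","g1.png",(205,120,305,215),6)
t=optics.read_camera("top")
p=s["eef_pos"]+[0,0,39];a=.388+np.pi/2;d=np.array([np.cos(a),np.sin(a),0])
print("tips (inner) in crop",(pix(c,[p-47*d,p+47*d,p])-[205,120])*6)
print("scanner origin top centre, handle end, head end",(pix(c,[(464,300.5,38),(394.6,272.1,38),(533.5,328.9,42)])-[205,120])*6)
E
```

```text
[ 0.3  1.7 89.7] roll -0.0
[464.96873443 299.03895776  60.68040451]
tips (inner) in crop [[319.89935362 305.36142752]
 [242.98111732 218.07976243]
 [280.54493678 260.70143878]]
scanner origin top centre, handle end, head end [[281.11200519 356.09959618]
 [152.31907143 393.23576393]
 [405.81915854 314.12285749]]
```

View pics/g1.png

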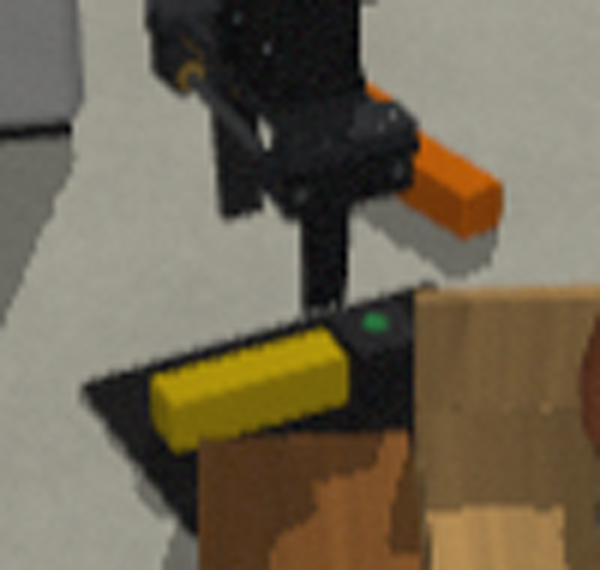

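The tips (325,312)/(240,218) straddle the yellow handle and match the prediction with the 39 mm allowance. Descending, gripping, lifting.

Call:
step_arm([
  {"tx":0,"ty":1.5,"tz":25,"roll":0},
  {"tx":0,"ty":1.5,"tz":50,"roll":0},
  {"tx":0,"ty":1.5,"tz":70,"roll":0},
  {"tx":0,"ty":1.5,"tz":83,"roll":0},
  {"tx":0,"ty":1.5,"tz":88,"roll":0},
  {"tx":0,"ty":1.5,"tz":90,"roll":0},
  {"tx":0,"ty":1.5,"tz":90,"roll":0},
])

```text
t: 17.95
eef_pos: [464.7, 300.6, -28.8]
tcp_rot: [3.141, 0.001, -2.754]
ft_force: [-0.4, -0.2, -0.2]
opening: 0.996
grip_force: 0.0
```

Call:
step_arm([
  {"tx":0,"ty":0,"tz":0,"roll":0},
  {"tx":0,"ty":0,"tz":0,"roll":0},
  {"tx":0,"ty":0,"tz":0,"roll":0},
  {"tx":0,"ty":0,"tz":0,"roll":0},
  {"tx":0,"ty":0,"tz":0,"roll":0},
  {"tx":0,"ty":0,"tz":0,"roll":0},
  {"tx":0,"ty":0,"tz":0,"roll":0},
  {"tx":0,"ty":0,"tz":0,"roll":0},
  {"tx":0,"ty":0,"tz":0,"roll":0},
  {"tx":0,"ty":0,"tz":0,"roll":0},
  {"tx":0,"ty":0,"tz":0,"roll":0},
  {"tx":0,"ty":0,"tz":0,"roll":0},
], grip=10)

```text
t: 18.95
eef_pos: [464.1, 300.4, -29.8]
tcp_rot: [3.142, 0.0, -2.753]
ft_force: [0.5, -0.2, -0.5]
opening: 0.337
grip_force: 30.0
```

Call:
step_arm([
  {"tx":0,"ty":0,"tz":-15,"roll":0},
  {"tx":0,"ty":0,"tz":-40,"roll":0},
  {"tx":0,"ty":0,"tz":-75,"roll":0},
  {"tx":0,"ty":0,"tz":-110,"roll":0},
  {"tx":0,"ty":0,"tz":-145,"roll":0},
  {"tx":0,"ty":0,"tz":-180,"roll":0},
  {"tx":0,"ty":0,"tz":-215,"roll":0},
  {"tx":0,"ty":0,"tz":-240,"roll":0},
  {"tx":0,"ty":0,"tz":-252,"roll":0},
  {"tx":0,"ty":0,"tz":-254,"roll":0},
])

```text
t: 19.78
eef_pos: [464.7, 300.7, 226.8]
tcp_rot: [3.141, 0.004, -2.753]
ft_force: [0.4, -0.0, -1.4]
opening: 0.335
grip_force: 30.0
```

```bash
python3 -c "
from h import *
rel((416.7,-195.1,224),1.391);s=env.state();print(s['joints'],s['eef_pos'],s['opening'],s['grip_force'],s['moment'])"
```

```text
[ 232.2 -440.7    1.7] roll 0.568
[ 4.55002057e-01  3.36791354e-01  1.66961912e+00  2.87545162e-05
  1.13110023e+00 -1.50410559e+00] [464.73307584 300.73875364 226.76659557] 0.3350512607724252 29.998120665550232 [-0.01321267  0.03843464  0.01662281]
```

Call:
step_arm([
  {"tx":6,"ty":-11,"tz":2,"roll":0},
  {"tx":18,"ty":-33,"tz":2,"roll":0.04},
  {"tx":32,"ty":-60,"tz":2,"roll":0.08},
  {"tx":46,"ty":-88,"tz":2,"roll":0.12},
  {"tx":60,"ty":-115,"tz":2,"roll":0.16},
  {"tx":75,"ty":-143,"tz":2,"roll":0.2},
  {"tx":90,"ty":-171,"tz":2,"roll":0.24},
  {"tx":105,"ty":-199,"tz":2,"roll":0.28},
  {"tx":120,"ty":-227,"tz":2,"roll":0.32},
  {"tx":134,"ty":-255,"tz":2,"roll":0.36},
  {"tx":147,"ty":-279,"tz":2,"roll":0.4},
  {"tx":158,"ty":-300,"tz":2,"roll":0.44},
])

```text
t: 20.78
eef_pos: [429.7, -39.0, 220.6]
tcp_rot: [3.141, -0.003, 3.087]
ft_force: [0.4, 0.1, -1.4]
opening: 0.331
grip_force: 30.0
```

```bash
python3 -c "
from h import *
rel((416.7,-195.1,224),1.391);s=env.state();print(s['eef_pos'])"
```

```text
[   4.5 -156.6   -3.5] roll 0.125
[429.73433126 -38.98782169 220.5982205 ]
```

Call:
step_arm([
  {"tx":1,"ty":-22,"tz":0,"roll":0.04},
  {"tx":2,"ty":-48,"tz":0,"roll":0.07},
  {"tx":2,"ty":-74,"tz":0,"roll":0.1},
  {"tx":3,"ty":-100,"tz":0,"roll":0.125},
  {"tx":4,"ty":-125,"tz":0,"roll":0.125},
  {"tx":4,"ty":-145,"tz":0,"roll":0.125},
  {"tx":4.5,"ty":-154,"tz":0,"roll":0.125},
  {"tx":4.5,"ty":-156,"tz":0,"roll":0.125},
  {"tx":4.5,"ty":-156,"tz":0,"roll":0.125},
])

```text
t: 21.53
eef_pos: [418.2, -192.5, 221.2]
tcp_rot: [3.141, -0.002, 2.964]
ft_force: [-1.7, 0.9, -1.2]
opening: 0.336
grip_force: 30.0
```

```bash
python3 - <<'E'
from h import *
np.set_printoptions(suppress=True,precision=1,linewidth=250)
rel((416.7,-195.1,118),1.391);s=env.state();print(s['eef_pos'],s["tcp_rot"])
c=optics.read_camera("side");t=optics.read_camera("top")
# yellow handle blob in both
for k in (c,t):
    m=cv2.inRange(cv2.cvtColor(k["pixels"],cv2.COLOR_BGR2HSV),(22,150,60),(35,255,255))
    n,l,st,ce=cv2.connectedComponentsWithStats(m);print(st[1:],ce[1:])
E
```

```text
[  0.8  -2.9 103.2] roll 0.002
[ 418.2 -192.5  221.2] [ 3.1 -0.   3. ]
[[263 135   1   1   1]
 [318 190   1   1   1]
 [322 190   2   1   2]
 [330 193   1   1   1]
 [314 201   1   1   1]
 [318 201   1   2   2]
 [326 201   1   1   1]
 [338 204   1   1   1]
 [205 211  29  21 317]
 [244 213  12  21 143]
 [308 219   1   1   1]
 [310 222   2   2   2]
 [313 225   1   1   1]
 [315 226   1   1   1]
 [317 227   1   1   1]
 [341 226   1   1   1]
 [321 228   1   1   1]
 [324 229   1   1   1]
 [326 229   9   1   9]
 [328 238   1   1   1]
 [331 238   1   1   1]
 [336 238   2   1   2]
 [316 248   1   2   2]
 [319 261   1   1   1]
 [347 262   3   3   3]
 [323 264   1   1   1]
 [325 265   1   1   1]
 [327 266   1   1   1]
 [331 267   1   1   1]] [[263.  135. ]
 [318.  190. ]
 [322.5 190. ]
 [330.  193. ]
 [314.  201. ]
 [318.  201.5]
 [326.  201. ]
 [338.  204. ]
 [216.4 223.4]
 [250.6 224.7]
 [308.  219. ]
 [310.5 222.5]
 [313.  225. ]
 [315.  226. ]
 [317.  227. ]
 [341.  226. ]
 [321.  228. ]
 [324.  229. ]
 [330.  229. ]
 [328.  238. ]
 [331.  238. ]
 [336.5 238. ]
 [316.  248.5]
 [319.  261. ]
 
[... 1086 characters left out ...]

 [ 25 228   1   1   1]] [[ 13.  117. ]
 [ 19.  123. ]
 [ 33.5 123.5]
 [  3.  124. ]
 [ 37.  127. ]
 [ 13.  129. ]
 [ 39.  128. ]
 [ 37.  130. ]
 [  1.  133. ]
 [ 36.  133. ]
 [330.8 146.3]
 [  6.  134. ]
 [ 13.  136. ]
 [275.  136. ]
 [293.  137. ]
 [310.  137. ]
 [294.6 147.4]
 [363.6 148.7]
 [ 25.  148. ]
 [ 32.  149. ]
 [296.  150. ]
 [ 36.  154. ]
 [352.  155. ]
 [337.  160. ]
 [360.  161. ]
 [368.  161. ]
 [ 31.  165. ]
 [ 21.  173. ]
 [ 20.  180. ]
 [ 23.  189. ]
 [113.  189. ]
 [ 14.  191. ]
 [114.5 191.5]
 [ 28.  192. ]
 [112.  192. ]
 [ 14.  203. ]
 [ 20.  210. ]
 [ 29.  211. ]
 [ 20.  215. ]
 [  0.  224. ]
 [ 11.  225. ]
 [ 21.  227.5]
 [ 13.  228. ]
 [ 15.  228. ]
 [ 25.  228. ]]
```

Call:
step_arm([
  {"tx":0,"ty":-1,"tz":15,"roll":0},
  {"tx":0,"ty":-1,"tz":35,"roll":0},
  {"tx":0,"ty":-1,"tz":55,"roll":0},
  {"tx":0,"ty":-1,"tz":75,"roll":0},
  {"tx":0,"ty":-1,"tz":92,"roll":0},
  {"tx":0,"ty":-1,"tz":101,"roll":0},
  {"tx":0,"ty":-1,"tz":103,"roll":0},
  {"tx":0,"ty":-1,"tz":103,"roll":0},
  {"tx":0,"ty":-1,"tz":103,"roll":0},
])

```text
t: 22.38
eef_pos: [419.1, -193.5, 119.9]
tcp_rot: [-3.141, 0.001, 2.965]
ft_force: [-0.2, 0.2, -1.0]
opening: 0.334
grip_force: 30.0
```

```bash
python3 - <<'E'
from h import *
np.set_printoptions(suppress=True,precision=1,linewidth=250)
rel((416.7,-195.1,118),1.391);s=env.state();print(s['eef_pos'],s["tcp_rot"],s["ft_force"])
c=optics.read_camera("side");t=optics.read_camera("top")
m=cv2.inRange(cv2.cvtColor(c["pixels"],cv2.COLOR_BGR2HSV),(22,150,60),(35,255,255))
n,l,st,ce=cv2.connectedComponentsWithStats(m)
for i in range(1,n):
  if st[i,4]>60: print("yellow",st[i],ce[i])
# predicted handle corners
a=s["tcp_rot"][2]+np.pi; ex=np.array([np.cos(a),np.sin(a),0]);ey=np.array([-ex[1],ex[0],0])
o=s["eef_pos"]+[0,0,35.8]
print("yaw",(a+np.pi)%(2*np.pi)-np.pi,"nose",o+75*ex+[0,0,18])
print("pred",pix(c,[o+x*ex+y*ey+[0,0,z] for x in(-75,30) for y in(-16,16) for z in(0,32)]))
E
```

```text
[ 2.1 -2.   1.9] roll 0.003
[ 419.1 -193.5  119.9] [-3.1  0.   3. ] [-0.2  0.2 -1. ]
yellow [209 247  27  20 222] [218.2 258.7]
yellow [246 250  12  19  99] [252.9 260.1]
yaw -0.17629668740532445 nose [ 493.  -206.7  173.7]
pred [[208.  266.2]
 [206.8 255.7]
 [210.7 256.1]
 [209.6 245.7]
 [255.  269.6]
 [254.7 259.1]
 [256.7 259.3]
 [256.5 248.9]]
```

Yellow columns 209–258 vs predicted 207–257: level, and about 4 mm further forward in the grip. Small correction, then hold.

Call:
step_arm([
  {"tx":3,"ty":-1.5,"tz":1,"roll":0.003},
  {"tx":5,"ty":-2.5,"tz":1.8,"roll":0.003},
  {"tx":5,"ty":-2.5,"tz":1.8,"roll":0.003},
  {"tx":5,"ty":-2.5,"tz":1.8,"roll":0.003},
  {"tx":5,"ty":-2.5,"tz":1.8,"roll":0.003},
  {"tx":5,"ty":-2.5,"tz":1.8,"roll":0.003},
  {"tx":5,"ty":-2.5,"tz":1.8,"roll":0.003},
  {"tx":5,"ty":-2.5,"tz":1.8,"roll":0.003},
  {"tx":5,"ty":-2.5,"tz":1.8,"roll":0.003},
  {"tx":5,"ty":-2.5,"tz":1.8,"roll":0.003},
  {"tx":5,"ty":-2.5,"tz":1.8,"roll":0.003},
  {"tx":5,"ty":-2.5,"tz":1.8,"roll":0.003},
])

```text
t: 23.48
eef_pos: [413.4, -195.2, 117.4]
tcp_rot: [3.142, 0.0, 2.962]
ft_force: [-0.5, -0.2, -1.3]
opening: 0.336
grip_force: 30.0
```

```bash
python3 - <<'E'
from h import *
np.set_printoptions(suppress=True,precision=1,linewidth=250)
s=env.state();c=optics.read_camera("side");t=optics.read_camera("top")
a=s["tcp_rot"][2]+np.pi; ex=np.array([np.cos(a),np.sin(a),0])
n=s["eef_pos"]+[0,0,53.8]+79*ex
L=np.array([569.2,-222.8,172]);d=(L-n)@ex;print("dist",d,"miss",L-n-d*ex,"yaw",a-2*np.pi)
for k,z in((t,None),):
    # red window?
    p=k["pixels"].astype(int);m=(p[:,:,2]>90)&(p[:,:,2]>p[:,:,1]*2)&(p[:,:,2]>p[:,:,0]*2)
    ys,xs=np.nonzero(m[170:215,330:390]);print(len(xs),pix(t,[n]), xs.mean()+330 if len(xs) else 0, ys.mean()+170 if len(xs) else 0)
# green lamp in top
g=cv2.inRange(cv2.cvtColor(t["pixels"],cv2.COLOR_BGR2HSV),(50,120,50),(80,255,255));ys,xs=np.nonzero(g[165:230,320:400]);print("green",len(xs),xs.mean()+320 if len(xs) else 0,ys.mean()+165 if len(xs) else 0)
# handle lamp position on scanner from first picture
lw=world(t,cr([(241,225)],7,155,160),42)[0];print("lamp from (464,300.5):",lw, "pred now",pix(t,[s["eef_pos"]+[0,0,35.8+36]+56*ex]))
E
```

```text
dist 79.25841650993078 miss [0.1 0.7 0.8] yaw -0.1797352265198482
0 [[355.5 190.8]] 0 0
green 0 0 0
lamp from (464,300.5): [514.4 321.3  42. ] pred now [[355.8 196.9]]
```

Call:
step_arm([
  {"tx":0,"ty":0,"tz":0,"roll":0},
  {"tx":0,"ty":0,"tz":0,"roll":0},
  {"tx":0,"ty":0,"tz":0,"roll":0},
  {"tx":0,"ty":0,"tz":0,"roll":0},
  {"tx":0,"ty":0,"tz":0,"roll":0},
  {"tx":0,"ty":0,"tz":0,"roll":0},
  {"tx":0,"ty":0,"tz":0,"roll":0},
  {"tx":0,"ty":0,"tz":0,"roll":0},
  {"tx":0,"ty":0,"tz":0,"roll":0},
  {"tx":0,"ty":0,"tz":0,"roll":0},
  {"tx":0,"ty":0,"tz":0,"roll":0},
  {"tx":0,"ty":0,"tz":0,"roll":0},
])

```text
t: 24.58
eef_pos: [413.4, -195.2, 117.4]
tcp_rot: [3.142, 0.0, 2.962]
ft_force: [0.2, 0.4, -1.0]
opening: 0.338
grip_force: 30.0
```

Held for about 2 s on target (79 mm, under 1 mm off). Back to the mat, high over the tins.

Call:
step_arm([
  {"tx":0,"ty":0,"tz":-15,"roll":0},
  {"tx":0,"ty":0,"tz":-40,"roll":0},
  {"tx":0,"ty":0,"tz":-65,"roll":0},
  {"tx":0,"ty":0,"tz":-90,"roll":0},
  {"tx":0,"ty":0,"tz":-105,"roll":0},
  {"tx":0,"ty":0,"tz":-108,"roll":0},
  {"tx":0,"ty":0,"tz":-108,"roll":0},
])

```text
t: 25.17
eef_pos: [413.5, -195.3, 225.8]
tcp_rot: [-3.141, 0.002, 2.962]
ft_force: [-0.4, 0.2, -1.7]
opening: 0.333
grip_force: 30.0
```

```bash
python3 -c "
from h import *
rel((464.1,300.4,225),1.959);s=env.state();print(s['eef_pos'])"
```

```text
[ 38.9 496.8   0.5] roll -0.568
[ 413.5004437  -195.31035995  225.84120441]
```

Call:
step_arm([
  {"tx":1,"ty":10,"tz":0,"roll":0},
  {"tx":2,"ty":30,"tz":0,"roll":-0.04},
  {"tx":4,"ty":55,"tz":0,"roll":-0.08},
  {"tx":6,"ty":82,"tz":0,"roll":-0.12},
  {"tx":9,"ty":110,"tz":0,"roll":-0.16},
  {"tx":11,"ty":138,"tz":0,"roll":-0.2},
  {"tx":13,"ty":166,"tz":0,"roll":-0.24},
  {"tx":15,"ty":194,"tz":0,"roll":-0.28},
  {"tx":17,"ty":222,"tz":0,"roll":-0.32},
  {"tx":20,"ty":250,"tz":0,"roll":-0.36},
  {"tx":22,"ty":278,"tz":0,"roll":-0.4},
  {"tx":24,"ty":305,"tz":0,"roll":-0.44},
])

```text
t: 26.17
eef_pos: [443.2, 111.1, 224.0]
tcp_rot: [3.141, -0.002, -2.879]
ft_force: [0.1, -0.2, -2.6]
opening: 0.334
grip_force: 30.0
```

```bash
python3 -c "
from h import *
rel((464.1,300.4,225),1.959);s=env.state();print(s['eef_pos'])"
```

```text
[-69.3 177.4  -1.1] roll -0.126
[443.18092047 111.14518466 223.99834881]
```

Call:
step_arm([
  {"tx":-9,"ty":24,"tz":0,"roll":-0.04},
  {"tx":-19,"ty":50,"tz":0,"roll":-0.08},
  {"tx":-30,"ty":78,"tz":0,"roll":-0.11},
  {"tx":-41,"ty":106,"tz":0,"roll":-0.126},
  {"tx":-52,"ty":134,"tz":0,"roll":-0.126},
  {"tx":-61,"ty":157,"tz":0,"roll":-0.126},
  {"tx":-67,"ty":171,"tz":0,"roll":-0.126},
  {"tx":-69,"ty":177,"tz":0,"roll":-0.126},
  {"tx":-69,"ty":177,"tz":0,"roll":-0.126},
  {"tx":-69,"ty":177,"tz":0,"roll":-0.126},
])

```text
t: 27.0
eef_pos: [465.0, 297.3, 224.8]
tcp_rot: [-3.141, -0.001, -2.755]
ft_force: [0.2, -0.6, -2.0]
opening: 0.332
grip_force: 30.0
```

```bash
python3 -c "
from h import *
rel((464.1,300.4,-29.8),1.959);s=env.state();print(s['eef_pos'])"
```

```text
[ -0.7   3.3 254.6] roll -0.002
[464.99275174 297.27813212 224.82256929]
```

Call:
step_arm([
  {"tx":0,"ty":1,"tz":20,"roll":0},
  {"tx":0,"ty":2,"tz":50,"roll":0},
  {"tx":0,"ty":2,"tz":85,"roll":0},
  {"tx":0,"ty":2,"tz":120,"roll":0},
  {"tx":0,"ty":2,"tz":155,"roll":0},
  {"tx":0,"ty":2,"tz":185,"roll":0},
  {"tx":0,"ty":2,"tz":210,"roll":0},
  {"tx":0,"ty":2,"tz":228,"roll":0},
  {"tx":0,"ty":2,"tz":238,"roll":0},
  {"tx":0,"ty":2,"tz":244,"roll":0},
  {"tx":0,"ty":2,"tz":248,"roll":0},
  {"tx":0,"ty":2,"tz":248,"roll":0},
])

```text
t: 28.0
eef_pos: [465.0, 299.5, -22.3]
tcp_rot: [3.142, 0.0, -2.756]
ft_force: [0.1, -0.1, -1.3]
opening: 0.333
grip_force: 30.0
```

```bash
python3 -c "
from h import *
rel((464.1,300.4,-29.8),1.959);s=env.state();print(s['eef_pos'],s['ft_force'])"
```

```text
[0.5 1.1 7.5] roll -0.002
[464.96744386 299.53888685 -22.32302172] [ 0.0738381  -0.0555776  -1.28724596]
```

Call:
step_arm([
  {"tx":0,"ty":1,"tz":2,"roll":0},
  {"tx":0,"ty":1,"tz":4,"roll":0},
  {"tx":0,"ty":1,"tz":6,"roll":0},
  {"tx":0,"ty":1,"tz":7,"roll":0},
  {"tx":0,"ty":1,"tz":7.5,"roll":0},
  {"tx":0,"ty":1,"tz":7.5,"roll":0},
])

```text
t: 28.5
eef_pos: [464.3, 300.9, -29.8]
tcp_rot: [3.141, 0.0, -2.755]
ft_force: [-0.4, 0.2, 1.7]
opening: 0.338
grip_force: 30.0
```

Call:
step_arm([
  {"tx":0,"ty":0,"tz":0,"roll":0},
  {"tx":0,"ty":0,"tz":0,"roll":0},
  {"tx":0,"ty":0,"tz":0,"roll":0},
  {"tx":0,"ty":0,"tz":0,"roll":0},
  {"tx":0,"ty":0,"tz":0,"roll":0},
  {"tx":0,"ty":0,"tz":0,"roll":0},
  {"tx":0,"ty":0,"tz":0,"roll":0},
  {"tx":0,"ty":0,"tz":0,"roll":0},
  {"tx":0,"ty":0,"tz":0,"roll":0},
  {"tx":0,"ty":0,"tz":0,"roll":0},
], grip=95)

```text
t: 29.33
eef_pos: [464.3, 300.8, -30.1]
tcp_rot: [3.142, 0.0, -2.755]
ft_force: [-0.1, -0.2, 1.0]
opening: 0.969
grip_force: 0.0
```

Call:
step_arm([
  {"tx":0,"ty":0,"tz":-15,"roll":0},
  {"tx":0,"ty":0,"tz":-40,"roll":0},
  {"tx":0,"ty":0,"tz":-75,"roll":0},
  {"tx":0,"ty":0,"tz":-110,"roll":0},
  {"tx":30,"ty":0,"tz":-145,"roll":0},
  {"tx":60,"ty":10,"tz":-180,"roll":0},
  {"tx":60,"ty":40,"tz":-200,"roll":0},
  {"tx":60,"ty":80,"tz":-220,"roll":0},
  {"tx":60,"ty":120,"tz":-220,"roll":0},
  {"tx":60,"ty":160,"tz":-220,"roll":0},
  {"tx":60,"ty":180,"tz":-220,"roll":0},
  {"tx":60,"ty":180,"tz":-220,"roll":0},
])

```text
t: 30.33
eef_pos: [339.1, 448.0, 189.9]
tcp_rot: [3.141, 0.001, -2.752]
ft_force: [0.1, 0.5, -0.7]
opening: 0.997
grip_force: 0.0
```

```bash
python3 - <<'E'
from h import *
np.set_printoptions(suppress=True,precision=1,linewidth=200)
s=env.state();print(s["eef_pos"],s["opening"],s["ft_force"])
t=optics.read_camera("top");c=optics.read_camera("side")
t0=cv2.imread("pics/top0.png");c0=cv2.imread("pics/side0.png")
def blobs(I,lo,hi,k):
    m=cv2.inRange(cv2.cvtColor(I,cv2.COLOR_BGR2HSV),lo,hi);n,l,st,ce=cv2.connectedComponentsWithStats(m)
    for i in range(1,n):
        if st[i,4]>k: print(st[i],ce[i])
for I in(t0,t["pixels"],c0,c["pixels"]): print("--");blobs(I,(22,140,60),(35,255,255),60)
print("lamp");[blobs(I,(50,120,50),(80,255,255),4) for I in(t0[:,150:240],t["pixels"][:,150:240].copy())]
# panel: colour along inner-face plane points at z=118, x 410..500
P=[(x,-100,118) for x in range(390,520,10)]
print(t["pixels"][tuple(np.int32(np.round(pix(t,P)))[:,::-1].T)].tolist())
E
```

```text
[339.1 448.  189.9] 0.9972551862586805 [ 0.1  0.5 -0.7]
--
[321 134  24  14  97] [330.5 140.6]
[330 140  16  21  86] [337.3 150.3]
[285 144  11  14  61] [290.2 150.5]
[316 144  14  16  66] [321.4 151.4]
[187 197  21  32 355] [197.2 212.7]
--
[316 133  29  29 352] [330.4 146. ]
[284 138  22  19 147] [295.2 147.7]
[351 138  26  22 193] [363.  147.3]
[187 197  21  33 363] [197.1 212.8]
--
[230 174  33  22 447] [246.1 184.3]
--
[230 174  33  22 446] [246.1 184.2]
lamp
[ 37 190   5   4  18] [ 39.  191.7]
[ 27 281   3   3   7] [ 28. 282.]
[ 37 189   5   5  20] [ 38.9 191.4]
[[101, 114, 114], [100, 110, 110], [40, 65, 101], [42, 81, 126], [38, 78, 124], [38, 78, 121], [45, 85, 126], [40, 83, 123], [37, 83, 125], [37, 75, 120], [37, 76, 119], [30, 75, 117], [55, 63, 82]]
```

```bash
python3 -c "
from cell import env
print(env.job_done())"
```

```text
the job is handed in; nothing more can be done
None
```

The panel is fully down, the medium tin's label was held at about 79 mm for about 2 s, the scanner is back flat on its mat where it started, and the job was handed in at about 30 s; my first panel push missed because the fingertips are really 39 mm above the reported tool point, and the verdict was not shown.

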